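Fit a snap ring on a reel hub's axle

ROBOT

A 7-joint arm with a two-finger parallel gripper is mounted at the origin on the work surface. World frame = base frame: x ahead of the robot, y to its left, z up, the work surface at z = 0. Lengths are in m, angles in rad, forces in N, time in s.
With the tool pointing down it reaches from about 0.425 to 0.875 m from the base axis. Payload 4.7 kg.
Tool frame: the origin (TCP) lies on the centre line of the jaws, within the pads' length; the fingertips stand 14 mm ahead of it and the grasp point (between the pads) lies 5 mm behind it; z points along the fingers, y is the direction in which the jaws open and shut (so a half turn about z gives the same grasp; the last joint's range is limited). The gripper opens to 87 mm and grips with 3 to 60 N. Pads are 19 mm wide; open, the fingers measure 117 mm over their backs; the gripper's body (75 mm by 190 mm) begins 51 mm behind the grasp point.
Start: joints at [1.152, 0.321, -0.07, 1.45, 0.023, 1.371, -0.057], TCP at [0.273, -0.59, 0.237] pointing down, gripper open.
Joint ranges: [-2.86, 2.86], [-0.3, 2.09], [-1.38, 1.24], [0.06, 2.45], [-1.56, 4.7], [0.09, 2.05], [-2.69, 2.69]. Speed limits (rad/s): [2.57, 2.57, 3.14, 3.14, 3.14, 3.14, 3.14].

INTERFACE

Orientations are given as a rotation vector (axis times angle).
In Python, from bench import ctrl gives the robot as it stands. The module is installed in compiled form; this text tells all that it offers.
- The arm moves only by the tool step_arm, never from a script. Its argument "plan" is a list of rows, each a list of 3 entries, a list of its own where there are three numbers: the turn, a rotation vector about the tool's x, y, z in rad, then the shift along the tool's x, y, z in m, then the closure in counts, from 0 (fully open) to 255 (shut). In form: [[[rx, ry, rz], [x, y, z], hand], ...]. A call has exactly 10 rows; each row is the pose to reach, as a shift and turn from the pose commanded when the call began, along the tool's axes at that moment; what a row does not reach only later rows make up. A row lasts 1/8 s, in which the tool goes at most 62.5 mm and 10.7 degrees, less where a joint would pass 70% of its speed; a pose out of reach is approached as far as the arm can. A call with a gripper value outside its range is refused whole. The fingers move at their own pace and stop on an object; "squeeze" is the grip in N (left out, the last holds). Time passes only in rows, so rows that repeat a pose let the fingers close, or fill a call up. It gives the time, the measured TCP pose, the force and the opening at its end, in the units of the state.
- ctrl.get_state(): the state, without advancing time (a new reading comes with each control period).
- ctrl.get_image(name): name is "scene" or "top" or "wrist"; returns the picture (420x560x3 uint8, red, green, blue); there is no depth.
- ctrl.calibration(name): a dict with "fov_y" (degrees; the focal length in pixels is half the picture's height over the tangent of half this angle, whatever the lens; pixels are square), "cx", "cy" (the principal point, pixels), "k1" (the pictures are not rectified: a ray, as slopes to the right and down, at radius r is drawn at 1 + k1 r^2 times it, then the intrinsics apply), "rvec" (rotation vector, rad) and "tvec" (3), from world to camera coordinates, as OpenCV has them. Camera axes: x right, y down, z forward; pixel columns grow to the right and rows downward; lengths in m; the calibration is good to about 2 mm. A picture is of the moment at which its call begins: read the wrist's pose just before it. calibration takes no time and is no camera call; for the wrist camera it gives the pose at the moment of the call.
- ctrl.close_job(): hands the job in, once; it reports no verdict.
Trained networks look in the newest picture that a camera, given by its name, has taken for a name from the list of things; names that differ only in an ending like _2 or _b are one class to them, and where a whole thing is asked for, a point or a joint stands for the part that bears it (a point fixed in the world has none). Each returns a list of dicts, best first, with "score" (0 to 1); they miss things now and then, are a little off and sometimes report something else, mostly with a low value. They report only what shows in the picture. A call takes as long as a camera call.
- ctrl.cut_out(camera, label): "pixels" (420x560 bool, what is visible of it) and "rect" ([left, top, width, height] in pixels, round what is visible of it).
The state is a dict: "time": time; "joint_positions": joint angles; "qd": joint speeds; "joint_torque": joint torques, N m; "position": TCP position; "tool_rot": TCP orientation; "ft_force": force on the tool from outside, world axes, zero at the start; "torque": the same for the moment, N m; "grip_width": opening from 0.0 (shut) to 1.0 (fully open).
Only numpy, scipy, OpenCV 4.12 (cv2) and the standard library are available. Lean on these libraries where they do the work, as an engineer would, in place of code of your own. Each camera call takes 0.05 s, during which the arm holds its last target.

TASK

Lock the axle by pressing the keys of the control box one at a time: the left key, then the right key, then the middle key. Then pick up the snap-ring pliers by their handles, squeeze them so that the ring on their tips spreads open, lift the ring off over the end of the upright axle stub and slide it level down to the groove just above the washer. Finish while still holding the pliers squeezed, the ring spread around the axle at the height of the groove and not pressed hard on the washer; do not let go, and leave the other things on the bench alone.

Things in the scene. Friction and masses are not known exactly. Their poses are not given: they have to be found in the camera images.
- panel: Grey control box, 120 (x) x 180 (y) mm, 40 mm high; along its far edge (+x side) a housing 90 mm high with a small green display. In front of it a row of three identical round grey keys, 24 mm across, 55 mm apart along y, each standing 6 mm out of a black collar. Left key at +y, right key at -y. Origin: centre of the underside.
- key_left_top (a point): Centre of the top face of the left key (58 mm above the bench when up). Pressed straight down. Left and right as seen by the robot, the display behind the keys.
- key_middle_top (a point): Centre of the top face of the middle key.
- key_right_top (a point): Centre of the top face of the right key.
- key_left (a joint): Travel of the left key in m: 0 up, 0.006 fully down. It springs back; 1.5 N starts it, 5 N takes it fully down; pressed means beyond 0.004.
- key_middle (a joint): Travel of the middle key, as the left key.
- key_right (a joint): Travel of the right key, as the left key.
- rest: Wooden rest that carries the pliers, fixed: base 130 (x) x 110 (y) mm, 10 mm high, with a block up to 52 mm under the pivot and another under the tail ends of the handles. Origin: centre of the underside. Between the blocks, where the handles are to be squeezed, there are 42 mm of air under the handles. The ring overhangs the rest at its +x end.
- pliers: Snap-ring pliers, about 0.2 kg, lying level on the rest, a snap ring on their bent-down tips (it stays on them). Origin on the pivot axis, level with the ring's underside; x from pivot to ring, z up. Two flat black handles run back side by side, x = -24 to -102 mm, each 8 mm thick, 20 mm deep (z = 38 to 58 mm). Jaws at z = 42 to 54 mm; tips reach down to the ring at x = 45 mm.
- grip_point (a point): Where to squeeze: midway between the two handles, 60 mm behind the pivot, at mid-depth of the handles (48 mm above the ring's underside). The handles measure 58 mm over their outer faces here when open, about 33 mm with parallel faces when fully squeezed. Same axes as the pliers; squeeze along y.
- handle_l (a joint): Squeeze of the pliers in rad: 0 handles open, ring closed; about 0.20 hard stop, ring fully spread; above 0.17 it clears the axle. At the grip point 5 N on each handle starts it and 10 N reaches the stop; squeezing harder does no harm to pliers or ring. Let go, it springs back.
- ring_centre (a point): Centre of the steel snap ring, 64 mm ahead of the pivot, at mid-thickness (2 mm above its underside). Ring 4 mm thick, level, 53 mm across when spread, with its lugs and open gap towards the pivot. Spread, its hole is 41 mm across (2.5 mm of play all round on the axle); closed, it is about 5 mm narrower on each side and does not pass. Same axes as the pliers.
- hub: Hub unit, fixed to the bench: round black flange 170 mm across, 14 mm high; hub 124 mm across up to 44 mm; brown fibre disc 110 mm across up to 50 mm; steel washer 64 mm across up to 54 mm; in the middle an upright steel axle stub, 36 mm in diameter, up to 88 mm. Round about z. Origin: centre of the underside.
- groove (a point): On the axle's axis at mid-height of the groove, 58.5 mm above the bench. The groove is 9 mm wide, 30 mm in diameter, directly above the washer (54 to 63 mm). A ring lying on the washer is in the groove, its middle 2.5 mm below this point.
- axle_end (a point): Centre of the axle stub's top end, 88 mm above the bench (29.5 mm above the groove's middle). The top 5 mm are tapered to 28 mm in diameter.
- wrench: Bystander: steel open-ended wrench, 160 mm long, 8 mm thick, lying flat. Origin at the centre of its underside. Leave it where it is.
- screwdriver: Bystander: screwdriver, 200 mm long, 26 mm thick black handle. Origin at the centre of its underside. Leave it where it is.
- fork: Bystander: steel table fork, 180 mm long, 4 mm thick. Origin at the centre of its underside. Leave it where it is.
- tape_roll: Bystander: empty cardboard tape core, 90 mm across, 24 mm high, lying flat. Origin at the centre of its underside. Leave it where it is.
- mug: Bystander: white mug, 80 mm across, 90 mm high. Origin at the centre of its underside. Leave it where it is.
- oil_can: Bystander: grey can, 52 mm across, 140 mm high. Origin at the centre of its underside. Leave it where it is.
- carton: Bystander: small cardboard box, 120 x 90 x 60 mm. Origin at the centre of its underside. Leave it where it is.
- spare_bush: Bystander: spare steel bush with a flange, 40 mm across, 30 mm high. Origin at the centre of its underside. Leave it where it is.

How it is judged:
By the outcome, as a careful person would: the job done as asked, in the order asked, and still so for the second after the job is handed in, while the arm keeps its last pose, push and grip.
It also fails if it takes over 58 s, if anything falls off the work surface, if the arm or the gripper's body presses on something with over 40 N, if the wrist force passes 120 N, or if a joint passes its speed limit or range.

## Working session

There is one attempt and no reset: what is moved stays moved. The work goes in short steps, Python scripts to look and compute and a tool call to move; the robot and the scene stay as the last step left them, time stands still between calls to the robot, and variables do not carry over. Pictures are saved under pics/ and viewed, and the job is handed in when it is done.

Besides the shell and the picture viewer there is one more tool, called by a JSON object that holds its "fn" and its "kwargs". step_arm: Moves the arm, as the interface text tells. Its arguments: {"type":"object","properties":{"plan":{"type":"array"},"squeeze":{"type":"number"}},"required":["plan"]}

```bash
mkdir -p pics; ls; cat > h.py <<'E'
import numpy as np, cv2
from bench import ctrl
from scipy.spatial.transform import Rotation as R
def cal(n):
    c=ctrl.calibration(n); f=210/np.tan(np.radians(c["fov_y"])/2)
    return f,c["cx"],c["cy"],c["k1"],R.from_rotvec(c["rvec"]).as_matrix(),np.array(c["tvec"]).ravel()
def proj(C,P):
    f,cx,cy,k,Rm,t=C; q=np.atleast_2d(P)@Rm.T+t; s=q[:,:2]/q[:,2:]; s=s*(1+k*(s**2).sum(1,keepdims=True))
    return s*f+[cx,cy]
def ray(C,uv):
    f,cx,cy,k,Rm,t=C; d=(np.atleast_2d(uv).astype(float)-[cx,cy])/f; s=d.copy()
    for _ in range(30): s=d/(1+k*(s**2).sum(1,keepdims=True))
    v=np.c_[s,np.ones(len(s))]@Rm; return -Rm.T@t, v
def atz(C,uv,z):
    o,v=ray(C,uv); return o+v*((z-o[2])/v[:,2:])
def snap(n,fn):
    im=ctrl.get_image(n); cv2.imwrite("pics/"+fn,im[:,:,::-1]); return im
E
python3 - <<'E'
from h import *
print(ctrl.get_state())
for n in ["scene","top","wrist"]:
    snap(n,n+"0.png"); c=cal(n); print(n,ctrl.calibration(n),-c[4].T@c[5])
for cam in ["scene","top"]:
  for l in ["panel","key_left_top","rest","pliers","hub","ring_centre"]:
    r=ctrl.cut_out(cam,l)
    print(cam,l,[(round(a["score"],2),a["rect"],a["pixels"].sum()) for a in r[:3]])
E
```

```text
pics
{'time': 0.0, 'joint_positions': array([ 1.15209193,  0.32180696, -0.07008058,  1.45165178,  0.02257354,
        1.37083054, -0.05690651]), 'qd': array([-1.69928702e-03, -4.20763876e-05, -3.68678634e-04,  1.73970281e-03,
       -4.97809329e-04, -2.59756429e-04, -3.04993425e-04]), 'joint_torque': array([ 4.26322285e-04, -4.91281486e+01, -4.03501410e-01, -3.12525702e+01,
       -6.39788643e-02,  4.38749744e-02,  1.61533899e-04]), 'position': array([ 0.27236113, -0.58960262,  0.23548355]), 'tool_rot': array([-3.06650925e+00, -6.74178914e-01,  7.58153610e-04]), 'ft_force': array([-0.23073706,  0.47175279,  0.65287213]), 'torque': array([ 0.00356146, -0.00602361, -0.04543605]), 'grip_width': 1.001406480811101}
scene {'fov_y': 49.0637958547462, 'cx': 279.50410797279625, 'cy': 219.0004359248087, 'k1': -0.08270207156109491, 'rvec': array([ 2.12829336,  1.04997778, -0.48342119]), 'tvec': array([-0.3598464 , -0.2375595 ,  1.89524028])} [ 1.46752938 -0.62330983  1.11162137]
top {'fov_y': 45.494210032296294, 'cx': 278.920202384151, 'cy': 214.99697293622134, 'k1': -0.04069319795302632, 'rvec
[... 727 characters left out ...]
 12.2], np.int64(111))]
scene pliers [(0.7, [308.7, 164.3, 30.2, 50.2], np.int64(357)), (0.55, [164.3, 249.4, 6.8, 6.6], np.int64(36))]
scene hub [(0.98, [244.9, 228.8, 53.1, 38.2], np.int64(1654))]
scene ring_centre [(0.83, [305.5, 167.6, 34.9, 42.8], np.int64(435))]
top panel []
top key_left_top [(0.39, [347.4, 245.7, 6.8, 4.3], np.int64(29)), (0.28, [375.9, 253.8, 7.1, 1.6], np.int64(39))]
top rest [(0.96, [160.3, 229.7, 42.4, 48.2], np.int64(1053))]
top pliers [(0.84, [165.4, 214.3, 35.1, 55.0], np.int64(404))]
top hub [(0.82, [260.3, 185.1, 49.7, 53.2], np.int64(2118))]
top ring_centre [(0.97, [164.7, 211.8, 33.1, 56.9], np.int64(420)), (0.19, [189.1, 158.1, 22.2, 23.8], np.int64(252))]
```

View pics/scene0.png

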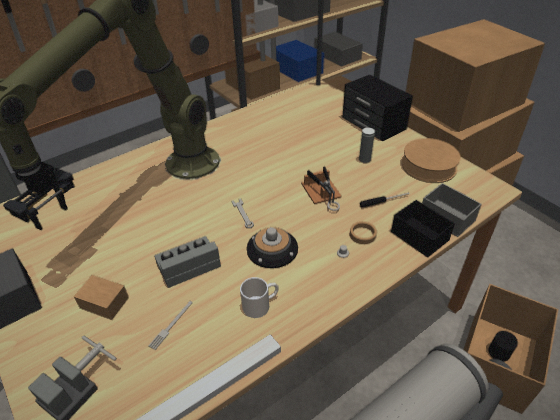

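View pics/top0.png

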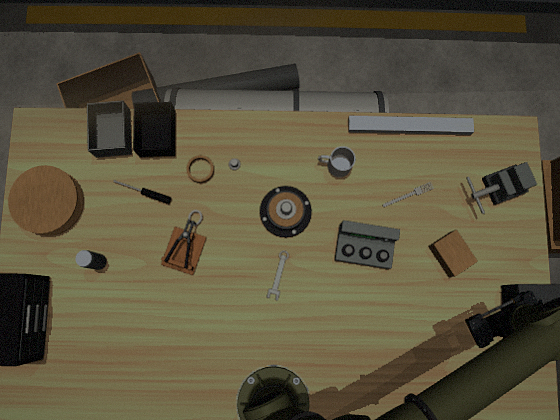

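View pics/wrist0.png

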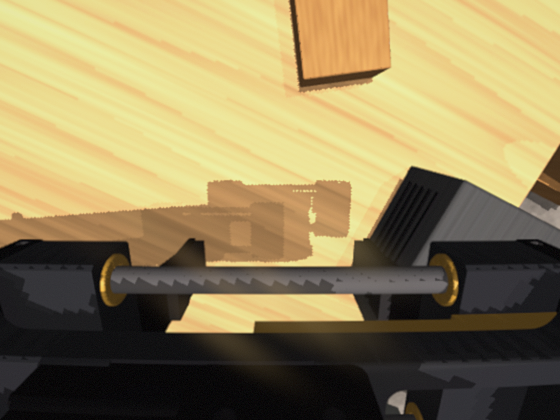

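```bash
python3 - <<'E'
from h import *
im=cv2.imread("pics/top0.png")
a=cv2.resize(im[210:280,320:420],None,fx=5,fy=5,interpolation=2)
b=cv2.resize(im[200:284,150:222],None,fx=5,fy=5,interpolation=2)
c=cv2.resize(im[175:245,250:322],None,fx=5,fy=5,interpolation=2)
W=max(a.shape[1],1)
o=np.zeros((600,800,3),np.uint8)
o[:350,:500]=a[:350,:500]
cv2.imwrite("pics/t_panel.png",a);cv2.imwrite("pics/t_pl.png",np.hstack([b[:350],c[:350]]))
C=cal("top");S=cal("scene")
print("keys",atz(C,[[348,251],[365,253],[383,255]],.058))
r=ctrl.cut_out("top","hub")[0]["pixels"]
print("axle",atz(C,[[286,209]],.088), np.argwhere(r).mean(0)[::-1])
print("ring",atz(C,[[196,217]],.02),"pivot",atz(C,[[185,238]],.06))
E
```

```text
keys [[ 0.46412265 -0.22451625  0.058     ]
 [ 0.45853    -0.27764635  0.058     ]
 [ 0.45295996 -0.33397235  0.058     ]]
axle [[ 0.58891785 -0.02915299  0.088     ]] [284.69357885 211.35316336]
ring [[0.57078225 0.25835077 0.02      ]] pivot [[0.49768888 0.28379934 0.06      ]]
```

View pics/t_panel.png

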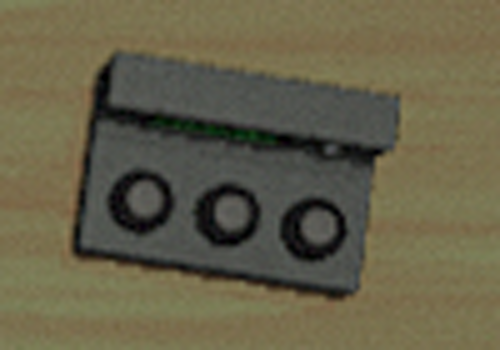

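View pics/t_pl.png

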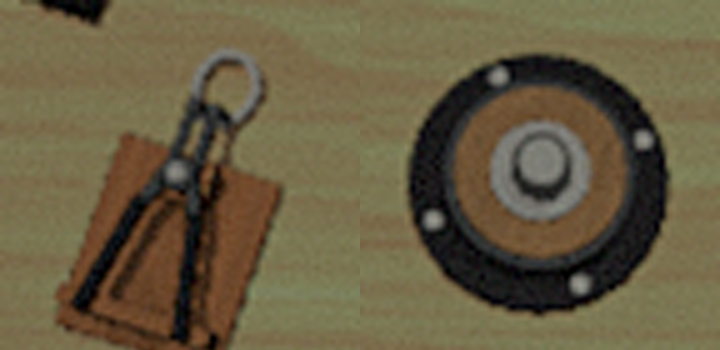

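```bash
cat >> h.py <<'E'
def goto(pos,yaw=None,tilt=None):
    """shift in tool axes, turn rotvec, from measured pose; yaw = angle of tool x axis, tool down"""
    s=ctrl.get_state(); Rc=R.from_rotvec(s["tool_rot"]); p=s["position"]
    out=Rc.inv().apply(np.array(pos)-p)
    rv=np.zeros(3)
    if yaw is not None:
        Rt=R.from_matrix(np.array([[np.cos(yaw),np.sin(yaw),0],[np.sin(yaw),-np.cos(yaw),0],[0,0,-1]]).astype(float))
        rv=(Rc.inv()*Rt).as_rotvec()
    print("turn",rv.round(4),"shift",out.round(4)); return rv,out
def st():
    s=ctrl.get_state(); Rc=R.from_rotvec(s["tool_rot"]).as_matrix()
    print("t %.2f"%s["time"],"p",s["position"].round(4),"yawx %.4f"%np.arctan2(Rc[1,0],Rc[0,0]),"z",Rc[:,2].round(4),"F",s["ft_force"].round(2),"M",s["torque"].round(2),"g %.3f"%s["grip_width"],"q",s["joint_positions"].round(2))
E
python3 - <<'E'
from h import *
st(); C=cal("top")
k=atz(C,[[349.4,250],[366.6,252.6],[384.6,255.4]],.058); print(k)
d=k[0]-k[2]; print("panel yaw",np.arctan2(-d[0],d[1]))
print("axle",atz(C,[[286.6,206.5]],.088))
p=atz(C,[[185,234.4]],.066); r=atz(C,[[195.8,217.6]],.016); print(p,r,r-p,np.arctan2((r-p)[0,1],(r-p)[0,0]))
goto(k[0]+[0,0,.04+.014],-0.1)
E
```

```text
t 0.80 p [ 0.2726 -0.5901  0.2366] yawx 0.4328 z [-0.e+00 -2.e-04 -1.e+00] F [-0.55 -0.05 -0.29] M [0.01 0.01 0.01] g 0.996 q [ 1.15  0.32 -0.07  1.45  0.02  1.37 -0.06]
[[ 0.46730263 -0.22892721  0.058     ]
 [ 0.45984047 -0.28267831  0.058     ]
 [ 0.45177006 -0.33896827  0.058     ]]
panel yaw -0.14022615897132432
axle [[ 0.59680055 -0.03093351  0.088     ]]
[[0.50823321 0.28321325 0.066     ]] [[0.56945307 0.25954344 0.016     ]] [[ 0.06121986 -0.0236698  -0.05      ]] -0.3689329116362498
turn [2.000e-04 1.000e-04 5.328e-01] shift [ 0.3283 -0.2462  0.1245]
```

{"fn": "step_arm", "kwargs": {"plan": [[[0,0,0.53],[0.328,-0.246,0.1],255],[[0,0,0.53],[0.328,-0.246,0.1],255],[[0,0,0.53],[0.328,-0.246,0.1],255],[[0,0,0.53],[0.328,-0.246,0.1],255],[[0,0,0.53],[0.328,-0.246,0.1],255],[[0,0,0.53],[0.328,-0.246,0.1],255],[[0,0,0.53],[0.328,-0.246,0.1],255],[[0,0,0.53],[0.328,-0.246,0.1],255],[[0,0,0.53],[0.328,-0.246,0.1],255],[[0,0,0.53],[0.328,-0.246,0.1],255]], "squeeze": 20}}

```text
time: 2.05
position: [0.4667, -0.231, 0.1369]
tool_rot: [3.137, -0.157, 0.001]
ft_force: [0.0, -0.5, -0.8]
grip_width: 0.017
```

```bash
python3 - <<'E'
from h import *
st(); snap("wrist","w1.png"); st()
C=cal("wrist")
print(proj(C,[[.4673,-.2289,.058],[.4598,-.2827,.058],[.4518,-.339,.058]]))
for a in ctrl.cut_out("wrist","key_left_top")[:4]: print(a["score"],a["rect"],np.argwhere(a["pixels"]).mean(0)[::-1])
E
```

```text
t 2.05 p [ 0.4667 -0.231   0.1369] yawx -0.1000 z [ 4.e-04 -9.e-04 -1.e+00] F [ 0.04 -0.51 -0.77] M [0.03 0.   0.  ] g 0.017 q [ 0.68  0.14 -0.29  1.89  0.04  1.12 -1.3 ]
t 2.10 p [ 0.4667 -0.2309  0.1369] yawx -0.1000 z [ 4.e-04 -7.e-04 -1.e+00] F [-0.03 -0.66 -0.46] M [0.03 0.02 0.05] g 0.011 q [ 0.68  0.14 -0.29  1.89  0.04  1.12 -1.3 ]
[[275.59361985 222.57702003]
 [343.50015727 225.01354282]
 [413.26823687 227.63660396]]
0.97 [259.3, 196.8, 30.5, 32.3] [275.11126761 214.8056338 ]
```

View pics/w1.png

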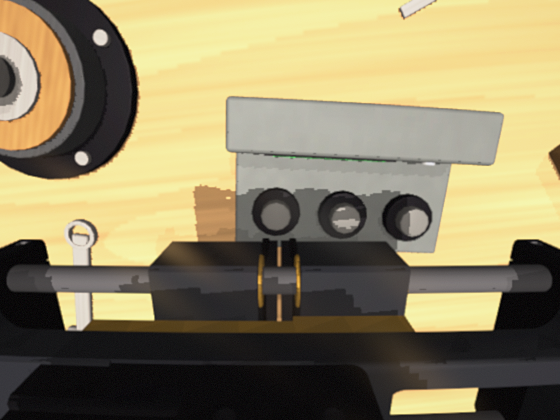

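```bash
python3 - <<'E'
from h import *
im=cv2.imread("pics/w1.png"); cv2.imwrite("pics/w1z.png",cv2.resize(im[180:250,225:445],None,fx=3.6,fy=3.6,interpolation=2))
C=cal("wrist")
print(atz(C,[[275.5,214],[345,217],[412,219]],.058))
E
```

```text
[[ 0.47442242 -0.22934075  0.058     ]
 [ 0.46643636 -0.28395319  0.058     ]
 [ 0.45932758 -0.33759331  0.058     ]]
```

View pics/w1z.png

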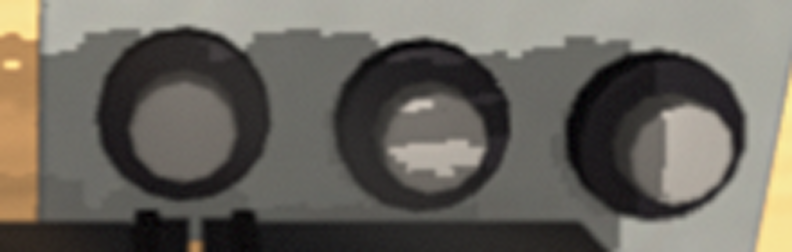

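{"fn": "step_arm", "kwargs": {"plan": [[[0,0,0],[0.004,-0.002,0.03],255],[[0,0,0],[0.004,-0.002,0.05],255],[[0,0,0],[0.004,-0.002,0.06],255],[[0,0,0],[0.004,-0.002,0.064],255],[[0,0,0],[0.004,-0.002,0.066],255],[[0,0,0],[0.004,-0.002,0.068],255],[[0,0,0],[0.004,-0.002,0.07],255],[[0,0,0],[0.004,-0.002,0.07],255],[[0,0,0],[0.004,-0.002,0.07],255],[[0,0,0],[0.004,-0.002,0.07],255]]}}

```text
time: 3.4
position: [0.4713, -0.2282, 0.0701]
tool_rot: [3.136, -0.153, -0.0]
ft_force: [-9.9, 2.9, 22.1]
grip_width: 0.004
```

```bash
python3 - <<'E'
from h import *
st(); snap("wrist","w2.png");snap("scene","s2.png");st()
im=cv2.imread("pics/s2.png"); cv2.imwrite("pics/s2z.png",cv2.resize(im[190:310,110:270],None,fx=5,fy=5,interpolation=2))
E
```

```text
t 3.40 p [ 0.4713 -0.2282  0.0701] yawx -0.0977 z [-4.0e-04 -1.6e-03 -1.0e+00] F [-9.93  2.91 22.11] M [0.77 2.42 0.05] g 0.004 q [ 0.67  0.22 -0.29  1.94  0.08  0.99 -1.33]
t 3.50 p [ 0.4713 -0.2282  0.0701] yawx -0.0976 z [-4.0e-04 -1.6e-03 -1.0e+00] F [-9.77  2.49 22.87] M [ 0.77  2.46 -0.  ] g 0.005 q [ 0.67  0.22 -0.29  1.94  0.08  0.99 -1.33]
```

View pics/w2.png

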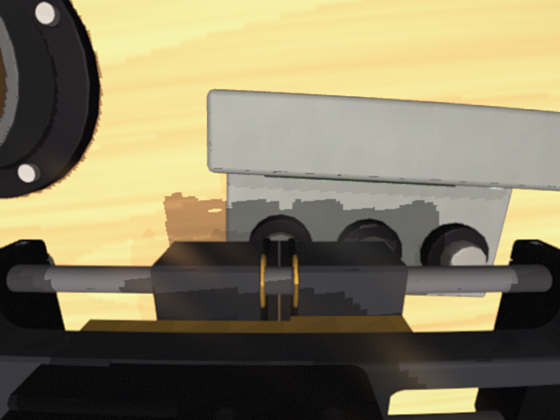

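View pics/s2z.png

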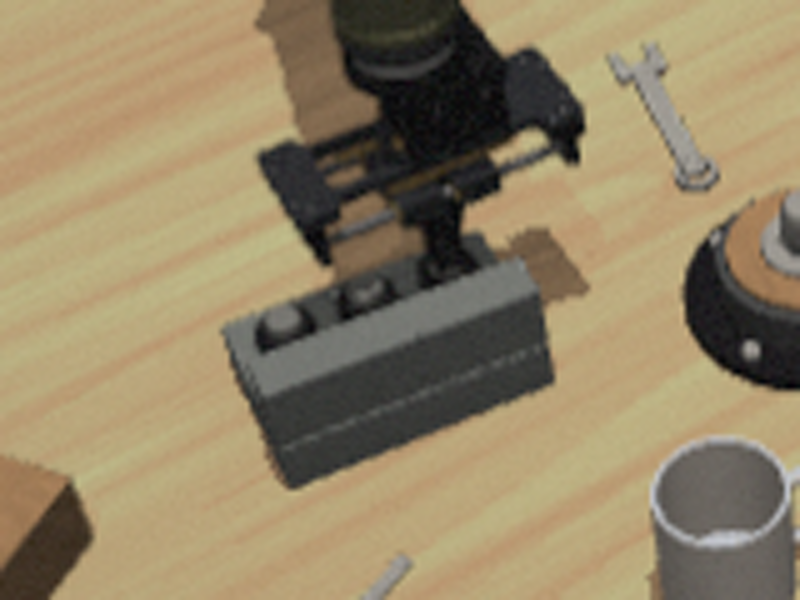

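{"fn": "step_arm", "kwargs": {"plan": [[[0,0,0],[0,0,-0.001],255],[[0,0,0],[0,0,-0.002],255],[[0,0,0],[0,0,-0.0025],255],[[0,0,0],[0,0,-0.0025],255],[[0,0,0],[0,0,-0.0025],255],[[0,0,0],[0,0,-0.0025],255],[[0,0,0],[0,0,-0.0025],255],[[0,0,0],[0,0,-0.0025],255],[[0,0,0],[0,0,-0.0025],255],[[0,0,0],[0,0,-0.0025],255]]}}

```text
time: 4.75
position: [0.4712, -0.2282, 0.0704]
tool_rot: [3.137, -0.153, -0.0]
ft_force: [-4.7, 0.6, 8.4]
grip_width: 0.004
```

```bash
python3 - <<'E'
from h import *
st()
E
```

```text
t 4.75 p [ 0.4712 -0.2282  0.0704] yawx -0.0975 z [-1.0e-04 -1.1e-03 -1.0e+00] F [-4.68  0.63  8.45] M [0.16 1.17 0.07] g 0.004 q [ 0.67  0.22 -0.29  1.94  0.08  0.99 -1.33]
```

{"fn": "step_arm", "kwargs": {"plan": [[[0,0,0],[0,0,-0.001],255],[[0,0,0],[0,0,-0.0022],255],[[0,0,0],[0,0,-0.0022],255],[[0,0,0],[0,0,-0.0022],255],[[0,0,0],[0,0,-0.0022],255],[[0,0,0],[0,0,-0.0022],255],[[0,0,0],[0,0,-0.0022],255],[[0,0,0],[0,0,-0.0022],255],[[0,0,0],[0,0,-0.0022],255],[[0,0,0],[0,0,-0.0022],255]]}}

```text
time: 6.0
position: [0.4717, -0.2278, 0.0714]
tool_rot: [3.137, -0.153, 0.001]
ft_force: [-0.7, -1.7, 4.6]
grip_width: 0.006
```

```bash
python3 - <<'E'
from h import *
st()
E
```

```text
t 6.00 p [ 0.4717 -0.2278  0.0714] yawx -0.0972 z [ 8.e-04 -5.e-04 -1.e+00] F [-0.74 -1.66  4.62] M [-0.67  0.25 -0.01] g 0.006 q [ 0.67  0.22 -0.29  1.94  0.07  0.99 -1.33]
```

{"fn": "step_arm", "kwargs": {"plan": [[[0,0,0],[0,0,-0.025],255],[[0,0,0],[0,0,-0.025],255],[[0,0,0],[-0.005,0.111,-0.025],255],[[0,0,0],[-0.005,0.111,-0.025],255],[[0,0,0],[-0.005,0.111,-0.025],255],[[0,0,0],[-0.005,0.111,-0.025],255],[[0,0,0],[-0.005,0.111,-0.025],255],[[0,0,0],[-0.005,0.111,-0.025],255],[[0,0,0],[-0.005,0.111,-0.025],255],[[0,0,0],[-0.005,0.111,-0.025],255]]}}

```text
time: 7.25
position: [0.4558, -0.3374, 0.0964]
tool_rot: [3.138, -0.152, 0.0]
ft_force: [-0.1, 0.0, 0.5]
grip_width: 0.005
```

```bash
python3 - <<'E'
from h import *
st(); snap("wrist","w3.png");snap("top","t3.png")
goto([.4555,-.3395,.0712],-0.1)
E
```

```text
t 7.25 p [ 0.4558 -0.3374  0.0964] yawx -0.0967 z [ 1.e-04 -2.e-04 -1.e+00] F [-0.09  0.04  0.54] M [0.06 0.03 0.02] g 0.005 q [ 0.78  0.27 -0.22  1.82  0.07  1.06 -1.13]
turn [ 0.0002 -0.0001  0.0029] shift [0.     0.002  0.0251]
```

View pics/w3.png

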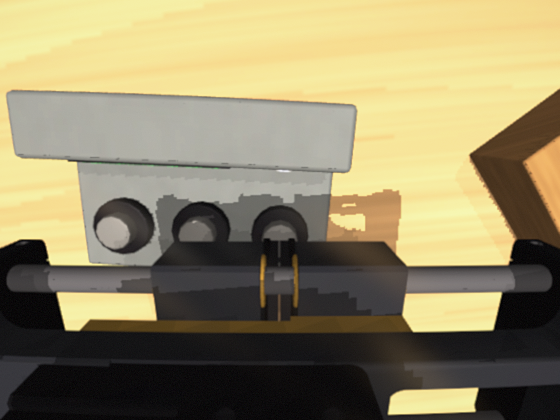

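{"fn": "step_arm", "kwargs": {"plan": [[[0,0,0],[0,0.002,0.01],255],[[0,0,0],[0,0.002,0.018],255],[[0,0,0],[0,0.002,0.022],255],[[0,0,0],[0,0.002,0.024],255],[[0,0,0],[0,0.002,0.026],255],[[0,0,0],[0,0.002,0.027],255],[[0,0,0],[0,0.002,0.027],255],[[0,0,0],[0,0.002,0.027],255],[[0,0,0],[0,0.002,0.027],255],[[0,0,0],[0,0.002,0.027],255]]}}

```text
time: 8.6
position: [0.4549, -0.3396, 0.0704]
tool_rot: [3.138, -0.153, -0.002]
ft_force: [-4.3, 2.5, 10.0]
grip_width: 0.006
```

```bash
python3 - <<'E'
from h import *
st(); 
E
```

```text
t 8.60 p [ 0.4549 -0.3396  0.0704] yawx -0.0973 z [-0.001 -0.    -1.   ] F [-4.3   2.52 10.02] M [0.5  1.19 0.02] g 0.006 q [ 0.78  0.3  -0.22  1.84  0.08  1.02 -1.13]
```

{"fn": "step_arm", "kwargs": {"plan": [[[0,0,0],[0,0,-0.025],255],[[0,0,0],[0,0,-0.025],255],[[0,0,0],[0.002,-0.056,-0.025],255],[[0,0,0],[0.002,-0.056,-0.025],255],[[0,0,0],[0.002,-0.056,-0.014],255],[[0,0,0],[0.002,-0.056,-0.007],255],[[0,0,0],[0.002,-0.056,-0.003],255],[[0,0,0],[0.002,-0.056,-0.001],255],[[0,0,0],[0.002,-0.056,0],255],[[0,0,0],[0.002,-0.056,0],255]]}}

```text
time: 9.85
position: [0.462, -0.2849, 0.0704]
tool_rot: [3.137, -0.154, -0.002]
ft_force: [-4.1, 1.2, 10.0]
grip_width: 0.006
```

```bash
python3 - <<'E'
from h import *
st(); 
E
```

```text
t 9.85 p [ 0.462  -0.2849  0.0704] yawx -0.0983 z [-1.5e-03 -6.0e-04 -1.0e+00] F [-4.08  1.23 10.04] M [0.36 1.17 0.06] g 0.006 q [ 0.73  0.25 -0.25  1.9   0.08  1.   -1.23]
```

{"fn": "step_arm", "kwargs": {"plan": [[[0,0,0],[0,0,-0.05],255],[[0,0,0],[0,0,-0.1],100],[[0,0,0.2],[-0.068,-0.586,-0.13],0],[[0,0,0.2],[-0.068,-0.586,-0.13],0],[[0,0,0.2],[-0.068,-0.586,-0.13],0],[[0,0,0.2],[-0.068,-0.586,-0.13],0],[[0,0,0.2],[-0.068,-0.586,-0.13],0],[[0,0,0.2],[-0.068,-0.586,-0.13],0],[[0,0,0.2],[-0.068,-0.586,-0.13],0],[[0,0,0.2],[-0.068,-0.586,-0.13],0]]}}

```text
time: 11.1
position: [0.4539, 0.2155, 0.1948]
tool_rot: [-3.106, 0.467, -0.002]
ft_force: [0.1, -0.2, -0.4]
grip_width: 0.938
```

```bash
python3 - <<'E'
from h import *
st(); snap("wrist","w4.png");goto([.45,.304,.2],-.3)
E
```

```text
t 11.10 p [0.4539 0.2155 0.1948] yawx -0.2982 z [ 1.5e-03  1.0e-04 -1.0e+00] F [ 0.1  -0.16 -0.42] M [-0.02 -0.03 -0.05] g 0.938 q [ 0.22  0.07 -0.74  1.85  0.05  1.24 -2.4 ]
turn [-0.0088  0.0002  0.0124] shift [-0.0239 -0.0743 -0.0034]
```

View pics/w4.png

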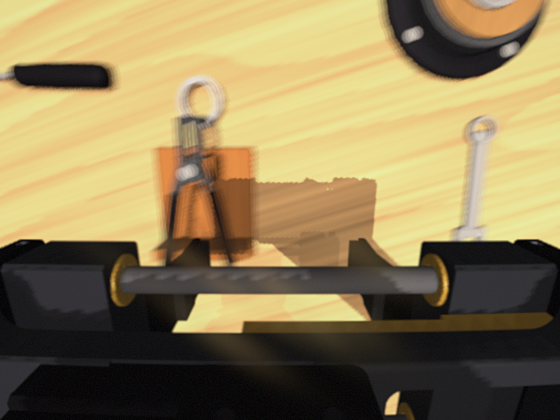

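{"fn": "step_arm", "kwargs": {"plan": [[[0,0,0],[-0.024,-0.074,-0.02],0],[[0,0,0],[-0.024,-0.074,-0.02],0],[[0,0,0],[-0.024,-0.074,-0.02],0],[[0,0,0],[-0.024,-0.074,-0.02],0],[[0,0,0],[-0.024,-0.074,-0.02],0],[[0,0,0],[-0.024,-0.074,-0.02],0],[[0,0,0],[-0.024,-0.074,-0.02],0],[[0,0,0],[-0.024,-0.074,-0.02],0],[[0,0,0],[-0.024,-0.074,-0.02],0],[[0,0,0],[-0.024,-0.074,-0.02],0]]}}

```text
time: 12.4
position: [0.4524, 0.2917, 0.2145]
tool_rot: [3.107, -0.465, 0.0]
ft_force: [0.3, 0.2, -0.9]
grip_width: 1.003
```

```bash
python3 - <<'E'
from h import *
st(); im=snap("wrist","w5.png")
cv2.imwrite("pics/w5z.png",cv2.resize(im[60:260,180:400,::-1],None,fx=3,fy=3,interpolation=2))
C=cal("wrist"); print(ctrl.calibration("wrist"), -C[4].T@C[5]); st()
E
```

```text
t 12.40 p [0.4524 0.2917 0.2145] yawx -0.2971 z [-0.e+00 -1.e-04 -1.e+00] F [ 0.29  0.2  -0.94] M [0.1  0.02 0.01] g 1.003 q [ 0.11  0.16 -0.8   1.74  0.12  1.29 -2.58]
{'fov_y': 70.27552190365837, 'cx': 278.7849827035745, 'cy': 210.45049671775004, 'k1': -0.04244997361402669, 'rvec': array([-1.76493125,  2.38685044,  0.31571214]), 'tvec': array([0.41103752, 0.30995621, 0.45895718])} [0.52075702 0.27040229 0.36243774]
t 12.45 p [0.4524 0.2917 0.2145] yawx -0.2971 z [ 0. -0. -1.] F [-0.86  0.35 -0.38] M [ 0.1  -0.01 -0.02] g 0.999 q [ 0.11  0.16 -0.8   1.74  0.12  1.29 -2.58]
```

View pics/w5z.png

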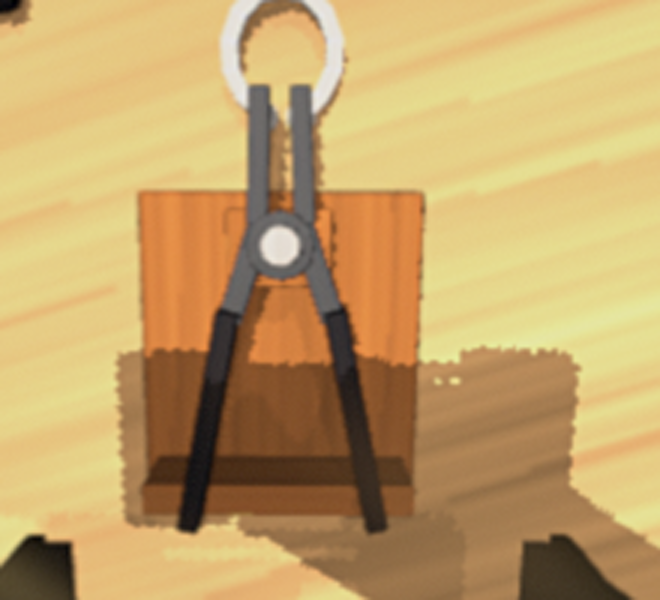

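View pics/w5.png

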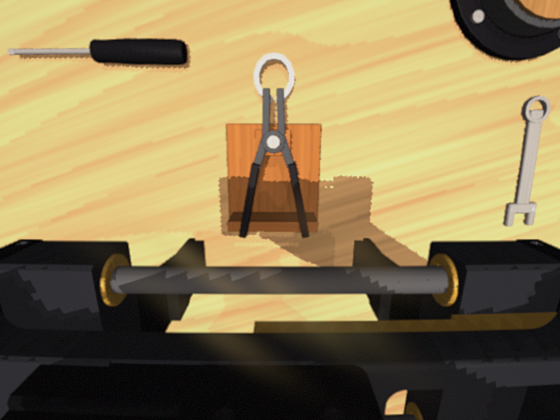

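```bash
python3 - <<'E'
from h import *
im=cv2.imread("pics/w5.png")
cv2.imwrite("pics/w5r.png",cv2.resize(im[40:110,235:315],None,fx=8,fy=8,interpolation=2))
C=cal("wrist")
for z0 in (.010,.014):
  pv=atz(C,[[273.3,141.7]],z0+.057)[0]; t=atz(C,[[242.7,236],[305.3,236]],z0+.058).mean(0)
  rg=atz(C,[[274.2,76]],z0+.004)[0]
  print(z0,pv,t,rg,"d pv-ring",np.linalg.norm((rg-pv)[:2]),"pv-tail",np.linalg.norm((pv-t)[:2]),"yaws",np.arctan2(*(rg-t)[[1,0]]),np.arctan2(*(pv-t)[[1,0]]),np.arctan2(*(rg-pv)[[1,0]]))
  h=.058+z0; a=atz(C,[[242.7,236],[305.3,236]],h); print("tail width",np.linalg.norm(a[0]-a[1]))
  rr=atz(C,[[253.7,76],[294.7,76]],z0+.004);print("ring w",np.linalg.norm(rr[0]-rr[1]))
rc=[atz(C,[p],0.01)[0] for p in ([227,124],[321,124])];print("rest w",np.linalg.norm(rc[0]-rc[1]), rc)
E
```

```text
0.01 [0.5120611 0.2785538 0.067    ] [0.41987581 0.30649618 0.068     ] [0.57715487 0.25825692 0.014     ] d pv-ring 0.06818476294849328 pv-tail 0.09632706977069509 yaws -0.29760250609214534 -0.29430849720103813 -0.3022560794416847
tail width 0.06554000617055938
ring w 0.04457529261855873
0.014 [0.51217884 0.27844344 0.071     ] [0.4212463  0.30600584 0.072     ] [0.57650743 0.25839634 0.018     ] d pv-ring 0.06737992162752184 pv-tail 0.0950179544346238 yaws -0.29753864272711184 -0.29430594269163945 -0.3020973460642623
tail width 0.06464963111062937
ring w 0.04406357661439657
rest w 0.10712825900564299 [array([0.54482161, 0.32468742, 0.01      ]), array([0.51339477, 0.22227249, 0.01      ])]
```

View pics/w5r.png

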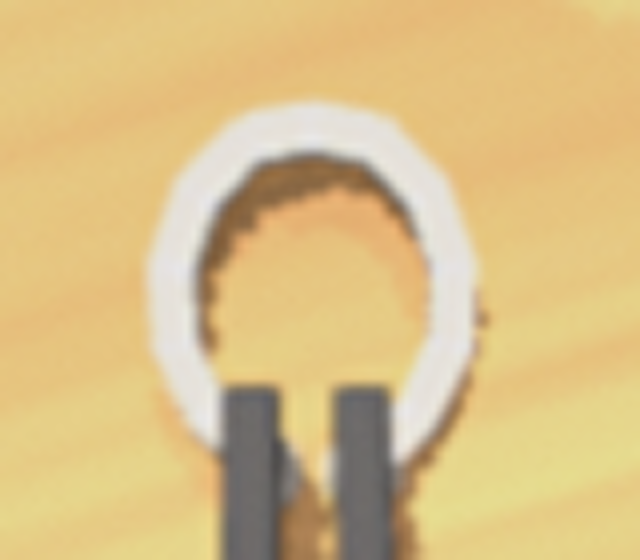

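{"fn": "step_arm", "kwargs": {"plan": [[[0,0,0],[0.001,-0.005,0.03],0],[[0,0,0],[0.001,-0.005,0.06],0],[[0,0,0],[0.001,-0.005,0.09],0],[[0,0,0],[0.001,-0.005,0.11],0],[[0,0,0],[0.001,-0.005,0.11],0],[[0,0,0],[0.001,-0.005,0.11],0],[[0,0,0],[0.001,-0.005,0.11],0],[[0,0,0],[0.001,-0.005,0.11],0],[[0,0,0],[0.001,-0.005,0.11],0],[[0,0,0],[0.001,-0.005,0.11],0]]}}

```text
time: 13.7
position: [0.455, 0.2961, 0.1047]
tool_rot: [3.107, -0.465, 0.0]
ft_force: [0.2, -0.9, -0.3]
grip_width: 0.996
```

```bash
python3 - <<'E'
from h import *
st(); im=snap("wrist","w6.png")
goto([.4547,.296,.060],-.297)
C=cal("wrist")
e=np.array([np.cos(-.297),np.sin(-.297)]); 
for z0 in(.01,.014):
  for n,x,z in(("pivot",0,.057),("ring",.064,.004)):
    print(z0,n,proj(C,[[.5121+e[0]*x,.2785+e[1]*x,z0+z]]))
E
```

```text
t 13.70 p [0.455  0.2961 0.1047] yawx -0.2973 z [ 2.e-04 -0.e+00 -1.e+00] F [ 0.19 -0.9  -0.34] M [ 0.01  0.05 -0.04] g 0.996 q [ 0.03  0.28 -0.74  1.85  0.21  1.09 -2.66]
turn [ 0.     -0.0001 -0.0003] shift [-0.0002  0.0001  0.0446]
0.01 pivot [[278.27291494 150.06539044]]
0.01 ring [[278.30038313  57.31433626]]
0.014 pivot [[278.26303271 150.49327369]]
0.014 ring [[278.29270354  56.00827228]]
```

View pics/w6.png

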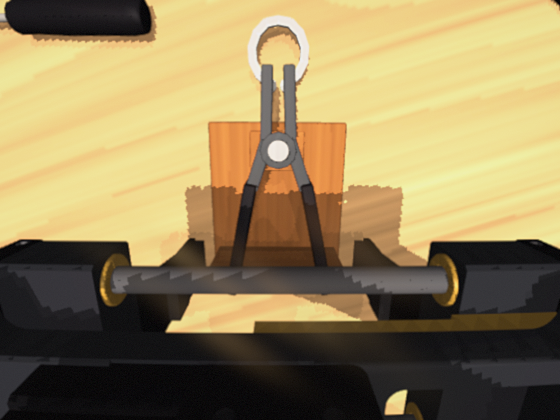

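{"fn": "step_arm", "kwargs": {"plan": [[[0,0,-0.07],[0,0,0],0],[[0,0,-0.07],[0,0,0.01],0],[[0,0,-0.07],[0,0,0.02],0],[[0,0,-0.07],[0,0,0.03],0],[[0,0,-0.07],[0,0,0.038],0],[[0,0,-0.07],[0,0,0.042],0],[[0,0,-0.07],[0,0,0.045],0],[[0,0,-0.07],[0,0,0.045],0],[[0,0,-0.07],[0,0,0.045],0],[[0,0,-0.07],[0,0,0.045],0]]}}

```text
time: 15.0
position: [0.4551, 0.2962, 0.0598]
tool_rot: [-3.121, 0.356, -0.001]
ft_force: [0.3, -1.1, 0.1]
grip_width: 0.999
```

```bash
python3 - <<'E'
from h import *
st(); im=snap("wrist","w7.png")
E
```

```text
t 15.00 p [0.4551 0.2962 0.0598] yawx -0.2273 z [ 5.e-04  1.e-04 -1.e+00] F [ 0.32 -1.14  0.13] M [0.09 0.03 0.02] g 0.999 q [ 0.    0.34 -0.72  1.89  0.26  1.01 -2.63]
```

View pics/w7.png

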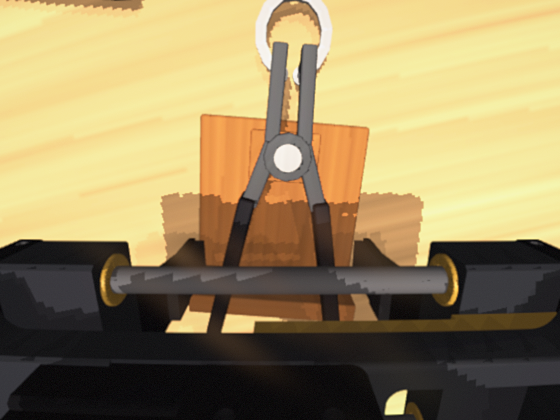

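{"fn": "step_arm", "kwargs": {"plan": [[[0,0,0],[0,0,0],60],[[0,0,0],[0,0,0],110],[[0,0,0],[0,0,0],255],[[0,0,0],[0,0,0],255],[[0,0,0],[0,0,0],255],[[0,0,0],[0,0,0],255],[[0,0,0],[0,0,0],255],[[0,0,0],[0,0,0],255],[[0,0,0],[0,0,0],255],[[0,0,0],[0,0,0],255]], "squeeze": 45}}

```text
time: 16.3
position: [0.4546, 0.2959, 0.0596]
tool_rot: [3.121, -0.356, -0.001]
ft_force: [-3.2, -1.9, 5.5]
grip_width: 0.369
```

```bash
python3 - <<'E'
from h import *
st(); im=snap("wrist","w8.png")
E
```

```text
t 16.30 p [0.4546 0.2959 0.0596] yawx -0.2273 z [-6.e-04 -7.e-04 -1.e+00] F [-3.21 -1.92  5.48] M [-0.35  0.88 -0.04] g 0.369 q [ 0.    0.34 -0.72  1.89  0.26  1.01 -2.63]
```

View pics/w8.png

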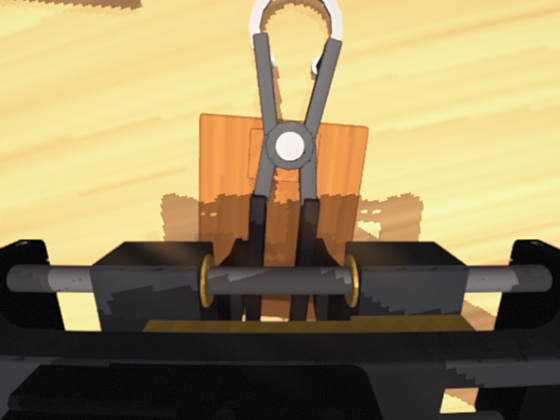

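{"fn": "step_arm", "kwargs": {"plan": [[[0,0,0],[0,0,-0.005],255],[[0,0,0],[0,0,-0.012],255],[[0,0,0],[0,0,-0.025],255],[[0,0,0],[0,0,-0.045],255],[[0,0,0],[0,0,-0.065],255],[[0,0,0],[0,0,-0.085],255],[[0,0,0],[0,0,-0.1],255],[[0,0,0],[0,0,-0.1],255],[[0,0,0],[0,0,-0.1],255],[[0,0,0],[0,0,-0.1],255]]}}

```text
time: 17.6
position: [0.4543, 0.2957, 0.1586]
tool_rot: [3.12, -0.356, -0.002]
ft_force: [0.0, -0.4, -2.7]
grip_width: 0.373
```

```bash
python3 - <<'E'
from h import *
st(); im=snap("wrist","w9.png")
im=snap("scene","s9.png")
cv2.imwrite("pics/s9z.png",cv2.resize(im[90:240,230:400,::-1],None,fx=4,fy=4,interpolation=2))
E
```

```text
t 17.60 p [0.4543 0.2957 0.1586] yawx -0.2271 z [-1.6e-03 -8.0e-04 -1.0e+00] F [ 0.03 -0.38 -2.69] M [ 0.11  0.13 -0.01] g 0.373 q [ 0.05  0.22 -0.75  1.8   0.16  1.19 -2.55]
```

View pics/w9.png

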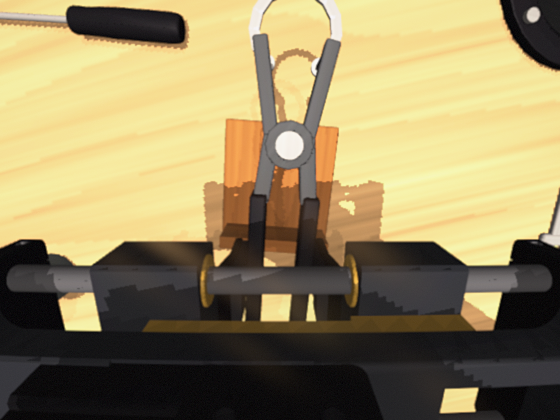

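View pics/s9z.png

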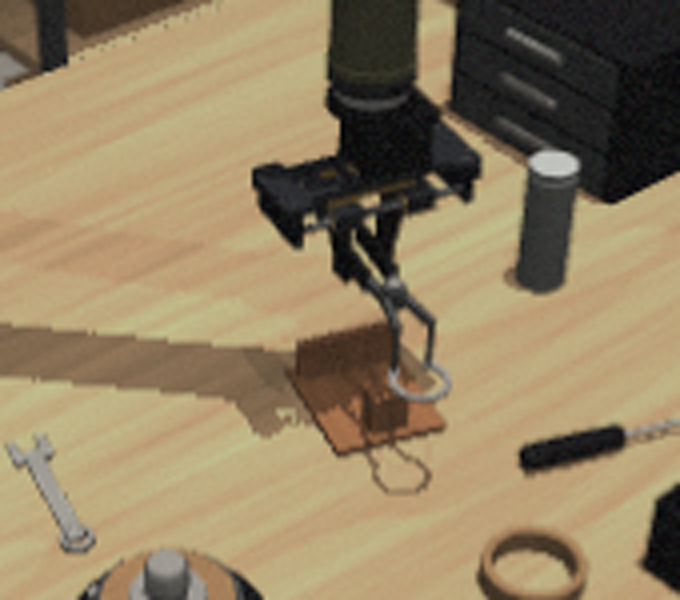

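```bash
python3 - <<'E'
from h import *
im=cv2.imread("pics/w9.png")
cv2.imwrite("pics/w9z.png",cv2.resize(im[0:180,215:375],None,fx=4.4,fy=3.3,interpolation=2))
C=cal("wrist"); print(-C[4].T@C[5], C[4][2], C[4][1])
E
```

```text
[0.52428951 0.27948759 0.30661952] [-0.25478459  0.05795674 -0.96525946] [-0.94035526  0.21785049  0.26129133]
```

View pics/w9z.png

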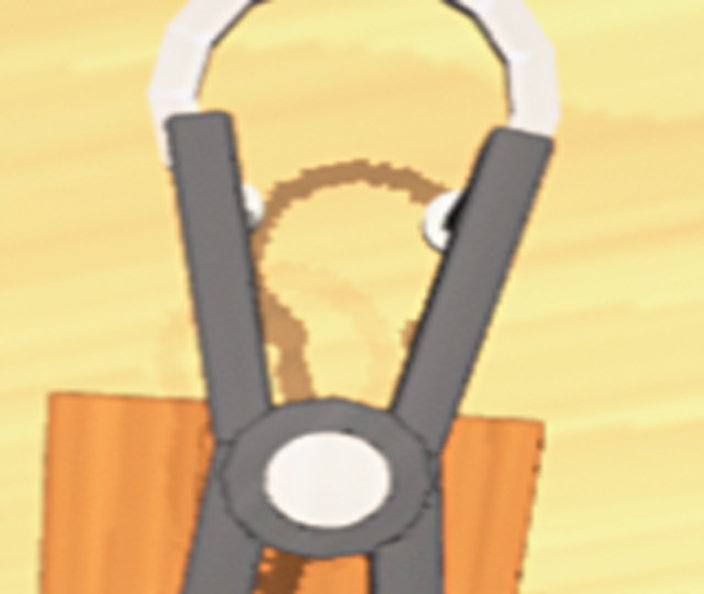

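```bash
python3 - <<'E'
from h import *
from scipy.optimize import least_squares
C=cal("wrist"); f=lambda a:np.array([[215+x/4.4,y/3.3] for x,y in a])
inn=f([(195,92),(208,45),(230,20),(255,2),(443,2),(465,17),(488,40),(508,65),(511,105)])
out=f([(150,95),(158,65),(185,15),(520,12),(552,50),(558,95)])
s=ctrl.get_state(); Rt=R.from_rotvec(s["tool_rot"]).as_matrix(); p=s["position"]
def res(v,free=True):
    c=np.array(v[:3]); o=[]
    for pts,r in((inn,.0205),(out,.0265)):
        P=atz(C,pts,c[2]); o+=list(np.hypot(P[:,0]-c[0],P[:,1]-c[1])-r)
    return np.array(o)
r=least_squares(res,[.57,.26,.115]); print("free z",r.x,"tool",Rt.T@(r.x-p),"rms mm",1e3*np.sqrt((r.fun**2).mean()))
for zt in (.042,.046):  # ring top below TCP
    z=p[2]-zt; r=least_squares(lambda v:res([v[0],v[1],z]),[.57,.26]); c=np.r_[r.x,z]
    pv=atz(C,[[289.5,145.2]],z+.053)[0]; d=c-pv
    print(zt,"tool ring",(Rt.T@(c-p)).round(4),"pivot",(Rt.T@(pv-p)).round(4),"dist",np.hypot(*d[:2]),"yaw",np.arctan2(d[1],d[0]),"rms",1e3*np.sqrt((r.fun**2).mean()))
E
```

```text
free z [0.5745122  0.2580842  0.11905768] tool [0.12552201 0.0097533  0.03958642] rms mm 0.40680569861007326
0.042 tool ring [0.1266 0.0099 0.0419] pivot [ 0.065   0.0052 -0.0111] dist 0.061700701500807885 yaw -0.3035527251013792 rms 0.43719725961016126
0.046 tool ring [0.1286 0.0101 0.0459] pivot [ 0.0649  0.0053 -0.0071] dist 0.06383175857596958 yaw -0.3020028415308322 rms 0.6094621492051998
```

{"fn": "step_arm", "kwargs": {"plan": [[[0,0,0],[0.008,0.02,-0.01],255],[[0,0,0],[0.016,0.05,-0.01],255],[[0,0,0],[0.028,0.085,-0.01],255],[[0,0,0],[0.04,0.12,-0.01],255],[[0,0,0],[0.052,0.155,-0.01],255],[[0,0,0],[0.062,0.18,-0.01],255],[[0,0,0],[0.067,0.195,-0.01],255],[[0,0,0],[0.067,0.195,-0.01],255],[[0,0,0],[0.067,0.195,-0.01],255],[[0,0,0],[0.067,0.195,-0.01],255]]}}

```text
time: 18.95
position: [0.476, 0.0925, 0.1695]
tool_rot: [-3.121, 0.352, 0.0]
ft_force: [0.3, -0.2, -2.4]
grip_width: 0.376
```

```bash
python3 - <<'E'
from h import *
st(); im=snap("wrist","w10.png"); st()
C=cal("wrist"); print(proj(C,[[.5968,-.0309,.088]]))
E
```

```text
t 18.95 p [0.476  0.0925 0.1695] yawx -0.2248 z [-1.e-04  4.e-04 -1.e+00] F [ 0.34 -0.19 -2.43] M [ 0.09  0.17 -0.01] g 0.376 q [ 0.35  0.04 -0.61  1.92  0.03  1.19 -2.06]
t 19.00 p [0.476  0.0923 0.1696] yawx -0.2251 z [-0.e+00  2.e-04 -1.e+00] F [-0.34  0.24 -2.46] M [ 0.08  0.1  -0.06] g 0.370 q [ 0.35  0.04 -0.6   1.92  0.03  1.19 -2.06]
[[411.75423474  22.7003388 ]]
```

View pics/w10.png

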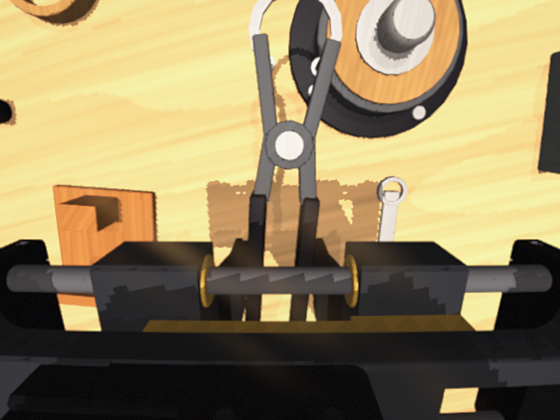

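```bash
python3 - <<'E'
from h import *
im=cv2.imread("pics/w10.png")
cv2.imwrite("pics/w10z.png",cv2.resize(im[0:140,280:475],None,fx=4,fy=4,interpolation=2))
C=cal("wrist"); print(atz(C,[[414,16]],.088))
E
```

```text
[[ 0.60072352 -0.03303778  0.088     ]]
```

View pics/w10z.png

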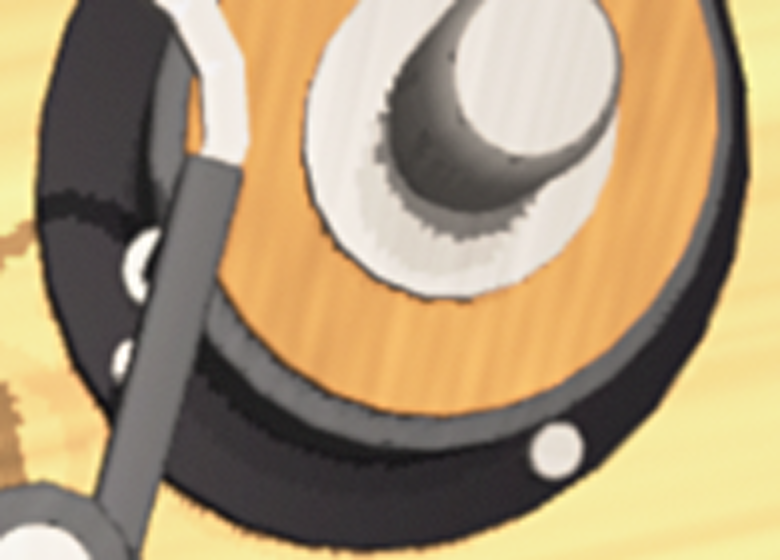

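```bash
python3 - <<'E'
from h import *
from scipy.optimize import least_squares
C=cal("wrist"); g=lambda a:np.array([[280+x/4,y/4] for x,y in a])
sets={"top":(g([(455,70),(480,125),(535,157),(590,135),(620,70),(610,20),(470,20)]),.014,.088),
"washer":(g([(303,130),(315,190),(350,245),(400,285),(450,299),(510,285),(560,255),(600,200),(310,80),(340,25)]),.032,.054),
"disc":(g([(430,415),(330,375),(560,385),(660,290),(715,180),(722,90)]),.055,.050)}
for n,(q,r,z) in sets.items():
  P=atz(C,q,z)
  s=least_squares(lambda v:np.hypot(P[:,0]-v[0],P[:,1]-v[1])-r,[.6,-.03]); 
  s2=least_squares(lambda v:np.hypot(P[:,0]-v[0],P[:,1]-v[1])-v[2],[.6,-.03,r]); print(n,s.x.round(4),(s.fun**2).mean()**.5*1e3,"free r",s2.x.round(4))
s=ctrl.get_state(); Rt=R.from_rotvec(s["tool_rot"]).as_matrix()
for a in ([.6007,-.0325],[.598,-.031]):
  print("TCP xy for",a, (np.r_[a,0]-Rt@[.127,.010,.044])[:2])
E
```

```text
top [ 0.6    -0.0335] 0.5381661022434189 free r [ 0.6002 -0.0335  0.0144]
washer [ 0.6003 -0.0332] 0.41346768013112944 free r [ 0.6005 -0.0334  0.0322]
disc [ 0.6009 -0.0341] 0.8152348128447324 free r [ 0.5989 -0.0349  0.0533]
TCP xy for [0.6007, -0.0325] [0.479139   0.00558985]
TCP xy for [0.598, -0.031] [0.476439   0.00708985]
```

{"fn": "step_arm", "kwargs": {"plan": [[[0,0,0],[0.004,0.015,0],255],[[0,0,0],[0.01,0.035,0],255],[[0,0,0],[0.016,0.06,0],255],[[0,0,0],[0.02,0.075,0],255],[[0,0,0],[0.0226,0.083,0],255],[[0,0,0],[0.0226,0.085,0],255],[[0,0,0],[0.0226,0.085,0],255],[[0,0,0],[0.0226,0.085,0],255],[[0,0,0],[0.0226,0.085,0],255],[[0,0,0],[0.0226,0.085,0],255]]}}

```text
time: 20.25
position: [0.4791, 0.0034, 0.1696]
tool_rot: [3.121, -0.355, 0.0]
ft_force: [0.2, 0.2, -1.2]
grip_width: 0.372
```

```bash
python3 - <<'E'
from h import *
st(); im=snap("wrist","w11.png"); cv2.imwrite("pics/w11z.png",cv2.resize(im[0:130,210:390,::-1],None,fx=4.4,fy=4.4,interpolation=2))
im=snap("top","t11.png");cv2.imwrite("pics/t11z.png",cv2.resize(im[150:290,210:350,::-1],None,fx=4,fy=4,interpolation=2))
im=snap("scene","s11.png");cv2.imwrite("pics/s11z.png",cv2.resize(im[160:290,200:350,::-1],None,fx=4,fy=4,interpolation=2))
st()
E
```

```text
t 20.25 p [0.4791 0.0034 0.1696] yawx -0.2267 z [ 0.e+00 -1.e-04 -1.e+00] F [ 0.15  0.2  -1.23] M [ 0.12  0.11 -0.01] g 0.372 q [ 0.45  0.03 -0.52  1.93  0.01  1.19 -1.87]
t 20.40 p [0.4791 0.0032 0.1696] yawx -0.2270 z [-0.e+00 -1.e-04 -1.e+00] F [-1.33 -0.44 -1.83] M [0.09 0.2  0.02] g 0.372 q [ 0.45  0.03 -0.52  1.93  0.01  1.19 -1.87]
```

View pics/w11z.png

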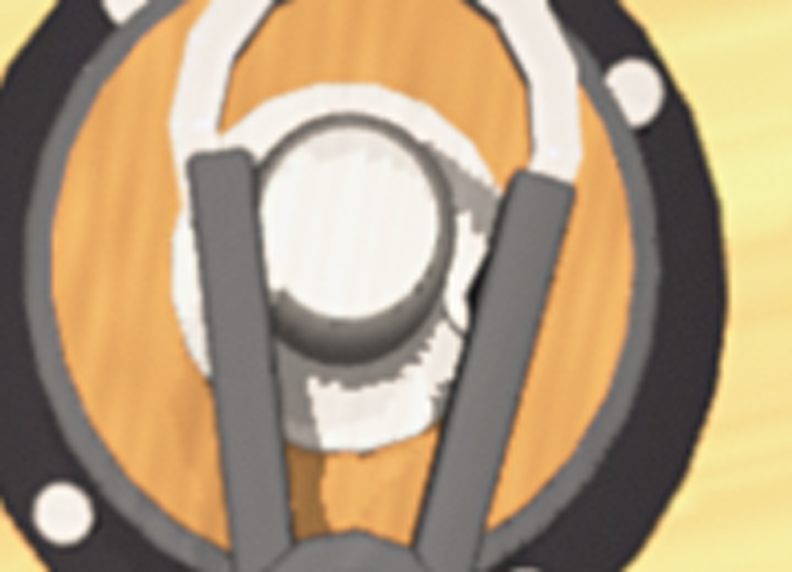

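View pics/t11z.png

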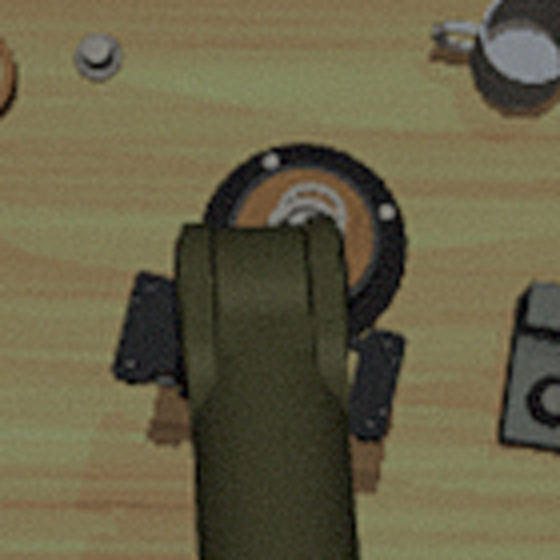

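View pics/s11z.png

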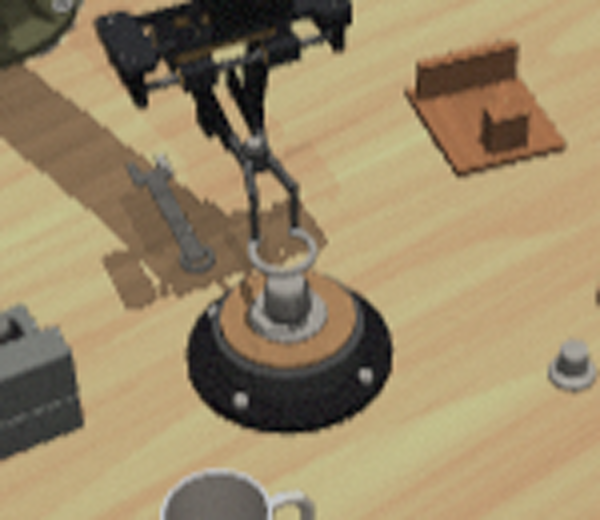

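```bash
cat > fit.py <<'E'
from h import *
from scipy.optimize import least_squares
def circ(C,pts,z,r,c0):
    P=atz(C,pts,z); s=least_squares(lambda v:np.hypot(P[:,0]-v[0],P[:,1]-v[1])-r,c0); return s.x,(s.fun**2).mean()**.5*1e3
def ring(C,inn,out,z,c0=(.6,-.033)):
    A=atz(C,inn,z);B=atz(C,out,z)
    s=least_squares(lambda v:np.r_[np.hypot(A[:,0]-v[0],A[:,1]-v[1])-.0205,np.hypot(B[:,0]-v[0],B[:,1]-v[1])-.0265],c0); return s.x,(s.fun**2).mean()**.5*1e3
E
python3 - <<'E'
from fit import *
C=cal("wrist"); g=lambda a:np.array([[210+x/4.4,y/4.4] for x,y in a])
print("axle top",circ(C,g([(260,215),(438,225),(345,320),(350,128),(285,290),(410,295)]),.088,.014,[.6,-.03]))
print("washer",circ(C,g([(172,265),(340,83),(365,452),(230,125)]),.054,.032,[.6,-.03]))
p=ctrl.get_state()["position"]
for zt in (.038,.040,.042,.044,.046):
  print(zt,ring(C,g([(218,130),(232,65),(272,3),(483,3),(525,60),(532,130)]),g([(170,125),(187,40),(553,20),(580,75),(580,160)]),p[2]-zt))
E
```

```text
axle top (array([ 0.59981438, -0.03279796]), np.float64(0.2651517408940648))
washer (array([ 0.5999194 , -0.03296929]), np.float64(0.25368518363516657))
0.038 (array([ 0.59956466, -0.03477489]), np.float64(0.2865890009901527))
0.04 (array([ 0.60052146, -0.03512083]), np.float64(0.2852646853021942))
0.042 (array([ 0.60146542, -0.03546419]), np.float64(0.3757595719710453))
0.044 (array([ 0.60239515, -0.03580466]), np.float64(0.5162041190809713))
0.046 (array([ 0.60330969, -0.036142  ]), np.float64(0.6795914049805827))
```

{"fn": "step_arm", "kwargs": {"plan": [[[0,0,0],[0,-0.002,0.005],255],[[0,0,0],[0,-0.002,0.012],255],[[0,0,0],[0,-0.002,0.02],255],[[0,0,0],[0,-0.002,0.026],255],[[0,0,0],[0,-0.002,0.03],255],[[0,0,0],[0,-0.002,0.03],255],[[0,0,0],[0,-0.002,0.03],255],[[0,0,0],[0,-0.002,0.03],255],[[0,0,0],[0,-0.002,0.03],255],[[0,0,0],[0,-0.002,0.03],255]]}}

```text
time: 21.65
position: [0.4796, 0.005, 0.1397]
tool_rot: [3.121, -0.356, 0.0]
ft_force: [0.1, 0.2, -1.1]
grip_width: 0.37
```

```bash
python3 - <<'E'
from h import *
st(); im=snap("wrist","w12.png"); cv2.imwrite("pics/w12z.png",cv2.resize(im[0:130,210:390,::-1],None,fx=4.4,fy=4.4,interpolation=2))
im=snap("scene","s12.png");cv2.imwrite("pics/s12z.png",cv2.resize(im[190:280,230:320,::-1],None,fx=6,fy=6,interpolation=2))
st()
E
```

```text
t 21.65 p [0.4796 0.005  0.1397] yawx -0.2273 z [ 2.e-04 -1.e-04 -1.e+00] F [ 0.13  0.24 -1.13] M [0.07 0.15 0.01] g 0.370 q [ 0.44  0.06 -0.52  1.97  0.03  1.12 -1.89]
t 21.75 p [0.4796 0.0051 0.1396] yawx -0.2272 z [ 1.e-04 -1.e-04 -1.e+00] F [-0.03  0.02 -2.03] M [0.08 0.06 0.05] g 0.370 q [ 0.44  0.06 -0.52  1.97  0.03  1.12 -1.89]
```

View pics/w12z.png

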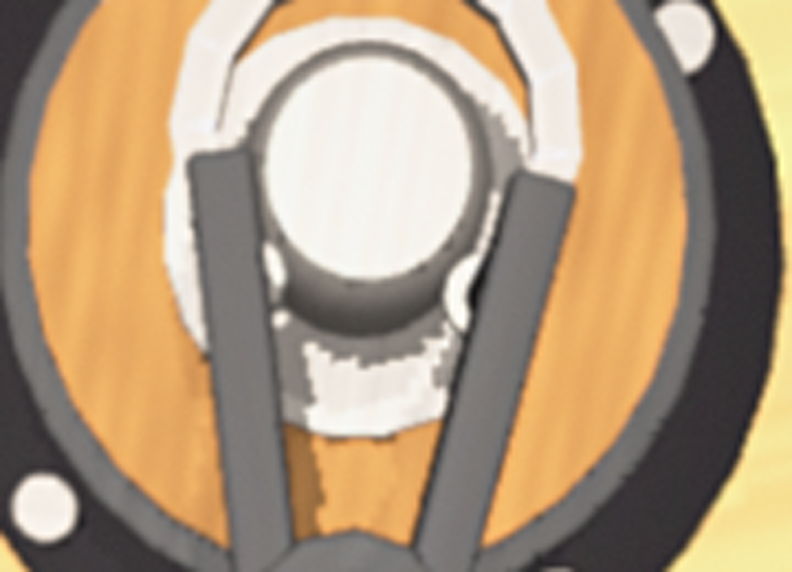

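View pics/s12z.png

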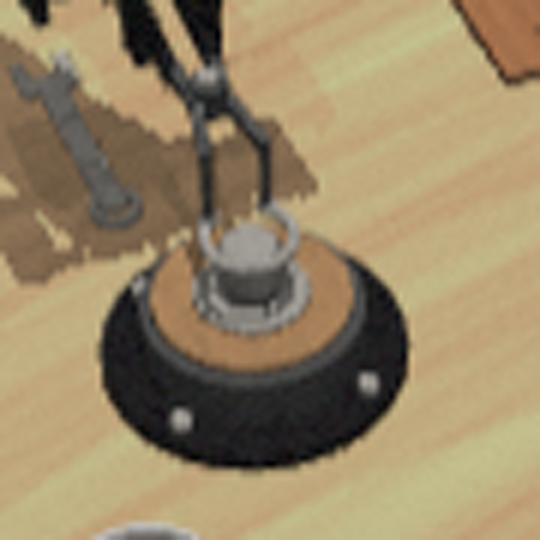

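```bash
python3 - <<'E'
from fit import *
C=cal("wrist"); g=lambda a:np.array([[210+x/4.4,y/4.4] for x,y in a])
print("axle top",circ(C,g([(265,165),(473,165),(368,280),(370,54),(290,245),(440,250)]),.088,.014,[.6,-.03]))
print("washer",circ(C,g([(164,235),(360,16),(365,438),(240,50),(520,130)]),.054,.032,[.6,-.03]))
p=ctrl.get_state()["position"]
for zt in (.038,.040,.042,.044,.046):
  print(zt,ring(C,g([(218,130),(232,65),(272,3),(483,3),(525,60),(532,130)]),g([(170,125),(187,40),(553,20),(580,75),(580,160)]),p[2]-zt))
E
```

```text
axle top (array([ 0.59994877, -0.03254598]), np.float64(0.41336491398132785))
washer (array([ 0.60001608, -0.03160721]), np.float64(0.7637084839278266))
0.038 (array([ 0.60002993, -0.03292102]), np.float64(0.2867557375085575))
0.04 (array([ 0.60098693, -0.03326718]), np.float64(0.28509624175955567))
0.042 (array([ 0.60193107, -0.03361076]), np.float64(0.3753656331059056))
0.044 (array([ 0.602861  , -0.03395144]), np.float64(0.5157169399823998))
0.046 (array([ 0.60377572, -0.03428899]), np.float64(0.6790648985176915))
```

{"fn": "step_arm", "kwargs": {"plan": [[[0,0,0],[-0.0007,-0.0005,0.002],255],[[0,0,0],[-0.0007,-0.0005,0.004],255],[[0,0,0],[-0.0007,-0.0005,0.006],255],[[0,0,0],[-0.0007,-0.0005,0.008],255],[[0,0,0],[-0.0007,-0.0005,0.01],255],[[0,0,0],[-0.0007,-0.0005,0.012],255],[[0,0,0],[-0.0007,-0.0005,0.014],255],[[0,0,0],[-0.0007,-0.0005,0.014],255],[[0,0,0],[-0.0007,-0.0005,0.014],255],[[0,0,0],[-0.0007,-0.0005,0.014],255]]}}

```text
time: 23.0
position: [0.4791, 0.0057, 0.1257]
tool_rot: [3.121, -0.356, 0.0]
ft_force: [-0.7, 0.0, -2.1]
grip_width: 0.369
```

```bash
python3 - <<'E'
from h import *
st(); im=snap("wrist","w13.png"); cv2.imwrite("pics/w13z.png",cv2.resize(im[0:130,210:390,::-1],None,fx=4.4,fy=4.4,interpolation=2))
im=snap("scene","s13.png");cv2.imwrite("pics/s13z.png",cv2.resize(im[190:280,230:320,::-1],None,fx=6,fy=6,interpolation=2))
st()
E
```

```text
t 23.00 p [0.4791 0.0057 0.1257] yawx -0.2272 z [ 2.e-04 -1.e-04 -1.e+00] F [-0.68  0.01 -2.08] M [ 0.06  0.13 -0.02] g 0.369 q [ 0.44  0.07 -0.52  1.98  0.04  1.09 -1.9 ]
t 23.10 p [0.479  0.0057 0.1257] yawx -0.2272 z [ 2.e-04 -1.e-04 -1.e+00] F [-0.43  0.28 -2.29] M [ 0.1   0.11 -0.01] g 0.374 q [ 0.44  0.07 -0.52  1.98  0.04  1.09 -1.9 ]
```

View pics/w13z.png

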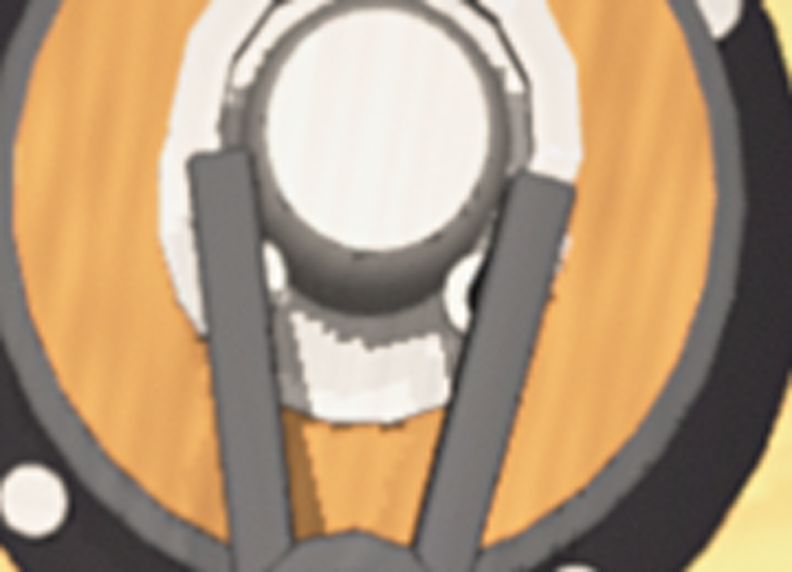

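View pics/s13z.png

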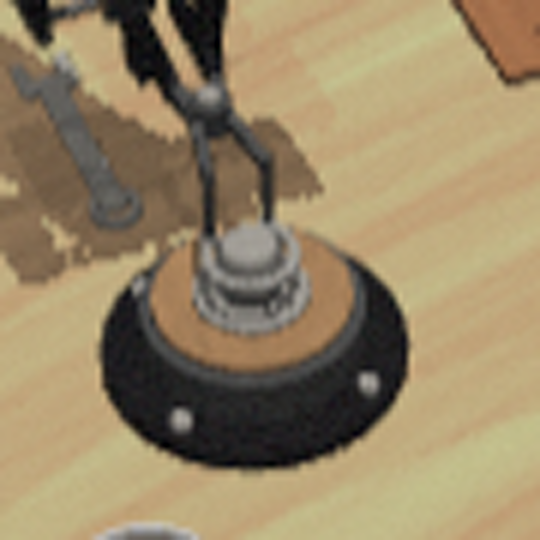

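{"fn": "step_arm", "kwargs": {"plan": [[[0,0,0],[0,0,0.002],255],[[0,0,0],[0,0,0.004],255],[[0,0,0],[0,0,0.006],255],[[0,0,0],[0,0,0.008],255],[[0,0,0],[0,0,0.01],255],[[0,0,0],[0,0,0.012],255],[[0,0,0],[0,0,0.014],255],[[0,0,0],[0,0,0.016],255],[[0,0,0],[0,0,0.016],255],[[0,0,0],[0,0,0.016],255]]}}

```text
time: 24.35
position: [0.479, 0.0057, 0.1096]
tool_rot: [3.121, -0.356, 0.0]
ft_force: [-0.3, 0.6, -1.8]
grip_width: 0.369
```

```bash
python3 - <<'E'
from h import *
st(); im=snap("wrist","w14.png"); cv2.imwrite("pics/w14z.png",cv2.resize(im[0:130,210:390,::-1],None,fx=4.4,fy=4.4,interpolation=2))
im=snap("scene","s14.png");cv2.imwrite("pics/s14z.png",cv2.resize(im[210:255,247:297,::-1],None,fx=12,fy=12,interpolation=2))
st()
S=cal("scene")
a=np.linspace(0,2*np.pi,9)
for z in (.06,.065,.07,.075):print(z,((proj(S,[[.6,-.0328,z]])-[247,210])*12).round(0))
print("axle top, washer",((proj(S,[[.6,-.0328,.088],[.6,-.0328,.054]])-[247,210])*12).round(0))
E
```

```text
t 24.35 p [0.479  0.0057 0.1096] yawx -0.2272 z [ 1.e-04 -1.e-04 -1.e+00] F [-0.35  0.56 -1.83] M [0.08 0.13 0.03] g 0.369 q [ 0.44  0.09 -0.52  2.    0.05  1.06 -1.91]
t 24.45 p [0.4791 0.0057 0.1097] yawx -0.2272 z [ 2.e-04 -1.e-04 -1.e+00] F [-0.9  -0.05 -2.74] M [ 0.06  0.14 -0.06] g 0.376 q [ 0.44  0.09 -0.52  2.    0.05  1.06 -1.91]
0.06 [[290. 309.]]
0.065 [[290. 296.]]
0.07 [[289. 282.]]
0.075 [[288. 269.]]
axle top, washer [[287. 234.]
 [291. 325.]]
```

View pics/w14z.png

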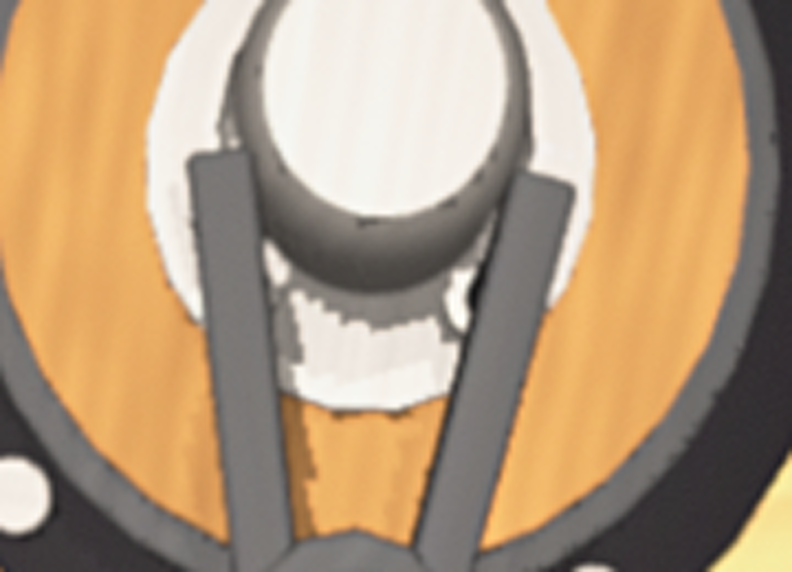

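View pics/s14z.png

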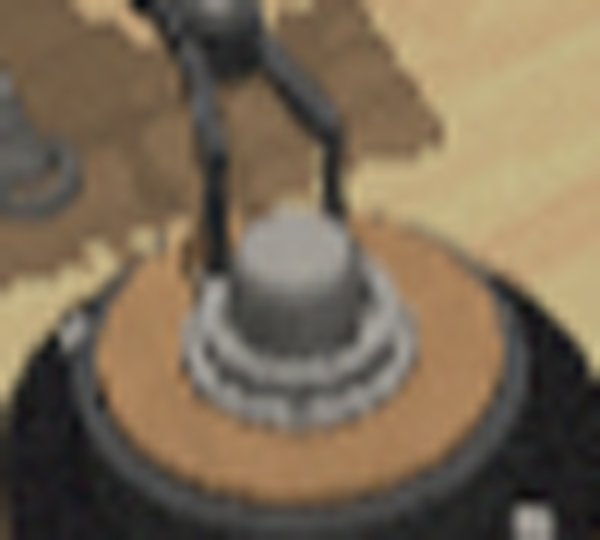

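```bash
python3 - <<'E'
from h import *
S=cal("scene"); a=np.linspace(0,2*np.pi,181)
def ext(r,z):
    q=(proj(S,np.c_[.6+r*np.cos(a),-.0328+r*np.sin(a),0*a+z])-[247,210])*12
    return "rows %.0f..%.0f cols %.0f..%.0f"%(q[:,1].min(),q[:,1].max(),q[:,0].min(),q[:,0].max())
print("axle top",ext(.014,.088)); print("washer top",ext(.032,.054),"bot",ext(.032,.05)); print("disc",ext(.055,.05))
for z in (.058,.062,.066,.07,.074): print(z,ext(.0265,z),"hole",ext(.0205,z))
im=cv2.imread("pics/s14.png")[210:255,247:297]; g=cv2.cvtColor(im,cv2.COLOR_BGR2GRAY)
print(g[26:40,22:28].mean(1).round(0))
E
```

```text
axle top rows 198..272 cols 234..340
washer top rows 241..410 cols 173..410 bot rows 252..421 cols 173..410
disc rows 194..484 cols 88..495
0.058 rows 245..385 cols 192..389 hole rows 261..369 cols 214..367
0.062 rows 235..374 cols 192..389 hole rows 250..358 cols 214..366
0.066 rows 224..364 cols 191..388 hole rows 240..348 cols 213..366
0.07 rows 213..353 cols 190..388 hole rows 229..337 cols 213..366
0.074 rows 203..343 cols 189..388 hole rows 218..326 cols 212..365
[ 80.  77.  75.  87. 128. 125.  87. 115. 129. 114. 121. 132. 134. 133.]
```

{"fn": "step_arm", "kwargs": {"plan": [[[0,0,0],[0,0,0.001],255],[[0,0,0],[0,0,0.0015],255],[[0,0,0],[0,0,0.002],255],[[0,0,0],[0,0,0.0025],255],[[0,0,0],[0,0,0.003],255],[[0,0,0],[0,0,0.0035],255],[[0,0,0],[0,0,0.004],255],[[0,0,0],[0,0,0.004],255],[[0,0,0],[0,0,0.004],255],[[0,0,0],[0,0,0.004],255]]}}

```text
time: 25.7
position: [0.479, 0.0058, 0.1056]
tool_rot: [3.121, -0.356, 0.0]
ft_force: [0.1, -0.4, -2.3]
grip_width: 0.37
```

```bash
python3 - <<'E'
from h import *
st(); im=snap("scene","s15.png");ims=[im.astype(float)]
for _ in range(5): ims.append(ctrl.get_image("scene").astype(float))
m=np.mean(ims,0); cv2.imwrite("pics/s15z.png",cv2.resize(m[210:255,247:297,::-1].astype(np.uint8),None,fx=12,fy=12,interpolation=2))
st(); print(m.mean(2)[236:250,269:275].mean(1).round(0))
im=snap("wrist","w15.png"); cv2.imwrite("pics/w15z.png",cv2.resize(im[0:130,210:390,::-1],None,fx=4.4,fy=4.4,interpolation=2))
E
```

```text
t 25.70 p [0.479  0.0058 0.1056] yawx -0.2272 z [ 0.e+00 -1.e-04 -1.e+00] F [ 0.14 -0.38 -2.3 ] M [ 0.11  0.14 -0.01] g 0.370 q [ 0.43  0.1  -0.52  2.    0.06  1.05 -1.91]
t 26.00 p [0.479  0.0057 0.1056] yawx -0.2272 z [ 1.e-04 -1.e-04 -1.e+00] F [ 0.55  0.28 -2.83] M [ 0.09  0.19 -0.02] g 0.369 q [ 0.44  0.1  -0.52  2.    0.06  1.05 -1.91]
[ 79.  75.  74.  63.  78. 125. 117. 109. 128. 112. 116. 126. 126. 126.]
```

View pics/s15z.png

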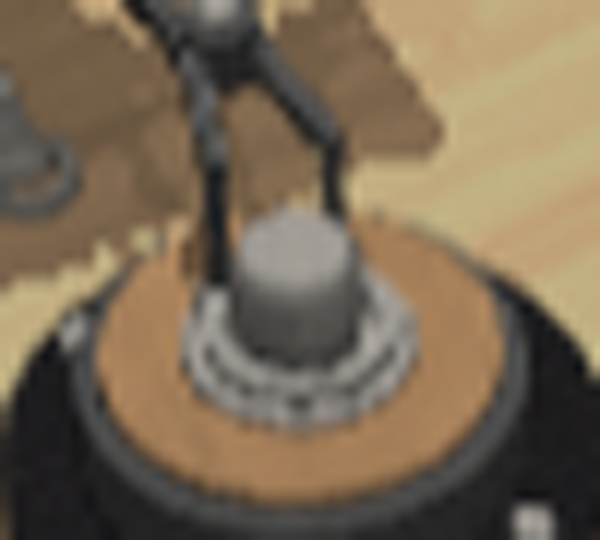

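View pics/w15z.png

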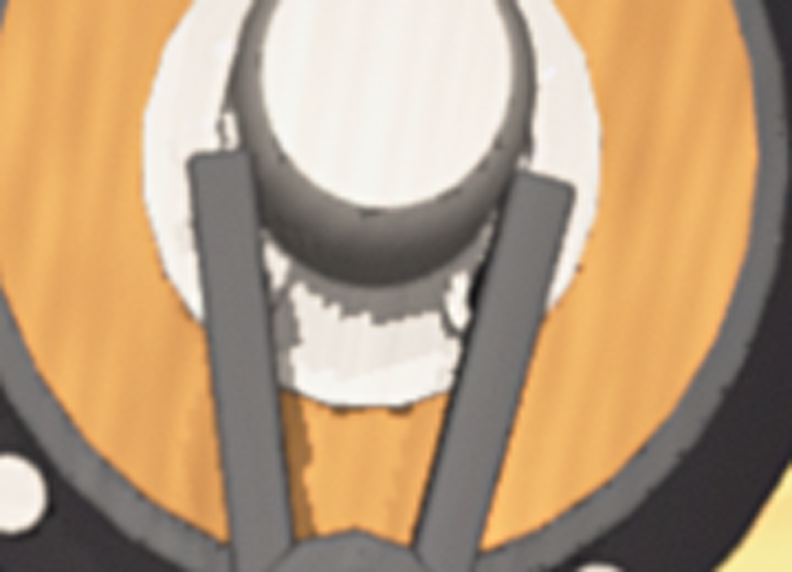

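```bash
python3 - <<'E'
from h import *
st(); print(ctrl.close_job()); st()
E
```

```text
t 26.05 p [0.479  0.0057 0.1056] yawx -0.2272 z [ 0.e+00 -1.e-04 -1.e+00] F [ 0.3   0.25 -1.27] M [0.12 0.14 0.01] g 0.373 q [ 0.43  0.1  -0.52  2.    0.06  1.05 -1.91]
the job is handed in; nothing more can be done
None
the job is handed in; nothing more can be done
```

The job is handed in at 26 s, with the pliers held squeezed at 45 N and the spread ring around the axle at groove height. No verdict is reported.

- **Keys:** I pressed left, right, then middle. Each went to its stop, at about 22, 10 and 10 N. For the left key I confirmed this by the 4.6 N spring force while backing off. I could not read the display to check the lock.
- **Pliers:** I gripped the handles about 4° off the pad direction because the last joint was near its limit. The opening was about 32 mm (33 mm is fully squeezed). The grip did not slip on lifting, and the tool stayed vertical.
- **Ring fit:** It slid down over the axle with no contact force beyond the weight of the pliers. From the wrist camera, the ring centre is within about 1 mm of the axle's axis.
- **Ring height:** The scene camera puts its underside at about 56 mm (washer top at 54 mm), so its middle is near the 58.5 mm groove point. I did not lower the ring until it touched the washer to confirm this.

**One disagreement:** measured tool height read about 4 mm higher than the key stops and scene camera implied. I used the latter for the final height, which is uncertain by about 2 mm.

I did not touch the other things on the bench.

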